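# Hold an eddy-current probe centred in a guide sleeve loaded with two rings

### The arm

A 7-joint arm with a two-finger parallel gripper is mounted at the origin on a cart in front of the work surface, level with it; the furniture and walls round the work are solid. World frame = base frame: x ahead of the robot, y to its left, z up, the work surface at z = 0. Lengths are in m, angles in rad, forces in N, time in s.
With the tool pointing down it reaches from about 0.425 to 0.925 m from the base axis. Payload 6.8 kg.
Tool frame: the origin (TCP) lies at the very end of the fingers, on their centre line; the grasp point (between the pads) lies 19 mm behind it; z points along the fingers, y is the line along which they close (so a half turn about z gives the same grasp; the last joint's range is limited). The gripper opens to 85 mm and grips with 20 to 120 N. Pads are 22 mm wide; open, the fingers measure 114 mm over their backs; the gripper's body (76 mm by 85 mm) begins 54 mm behind the grasp point. The pads swing forward as they close: fully open they stand 13 mm farther back than shut.
Start: joints at [1.162, 0.477, 0.022, 1.555, -0.011, 1.109, -0.083], TCP at [0.2, -0.645, 0.231] pointing down, gripper open.
Joint ranges: [-2.96, 2.96], [-0.34, 2.1], [-1.41, 1.46], [0.24, 2.44], [-1.37, 4.51], [0.17, 1.92], [-2.96, 2.96]. Speed limits (rad/s): [2.39, 2.39, 3.14, 3.14, 3.14, 3.14, 3.14].

### API

Orientations are given as a unit quaternion [w, x, y, z].
In Python, from station import bot gives the robot as it stands.
- The arm moves only by the shell command python3 nudge.py [FORCE], which reads ROWS from standard input. ROWS is a JSON object whose key "deltas" holds a list of rows, 1 to 20 of them, each of 5 numbers: dx, dy, dz in shares of the most that a row can go, 1 being 50 mm, then a turn about the tool's z in rad, then the opening from 0.0 (shut) to 1.0 (fully open); each row shifts and turns the commanded pose from where the row before left it, along the tool's axes as they then stand; what a row does not reach is not made up. A row lasts 1/10 s, in which the tool goes at most 0.05 m and 0.15 rad, less where a joint would pass 70% of its speed; a pose out of reach is approached as far as the arm can. The fingers move at their own pace and stop on an object; FORCE is the grip in N (left out, the last holds). Time passes only in rows, so rows that do not move let the fingers close. It prints the time, the measured TCP pose, the force, the opening and the grip force at its end. Input that does not fit is refused with a message, and nothing moves.
- bot.get_obs(): the state, without advancing time (a new reading comes with each control period).
- bot.read_camera(name): name is "scene" or "side" or "wrist"; returns the picture (384x512x3 uint8, blue, green, red); there is no depth.
- bot.camera_info(name): a dict with "vertical_fov" (degrees; the focal length in pixels is half the picture's height over the tangent of half this angle, whatever the lens; pixels are square), "cx", "cy" (the principal point, pixels), "view" (4x4, takes a point from world to camera coordinates); the wrist camera has in their place "hand_eye" (4x4, takes a point from camera to tool coordinates, whose origin is the TCP and whose axes are the flange's). Camera axes: x right, y up, looking along -z (the intrinsics and any distortion apply to the point x, -y, -z); pixel columns grow to the right and rows downward; lengths in m; the calibration is good to about 2 mm. The wrist camera is an equidistant fisheye: a pixel r from the principal point sees the ray r / f radians off the axis. A picture is of the moment at which its call begins: read the wrist's pose just before it. camera_info takes no time and is no camera call.
- bot.hand_in(): hands the job in; it is judged then, once.
The state is a dict: "t": time; "q": joint angles; "joint_vel": joint speeds; "joint_torque": joint torques, N m; "eef_pos": TCP position; "tool_rot": TCP orientation; "contact_force": force on the tool from outside, world axes, zero at the start; "torque": the same for the moment, N m; "gripper_width": opening from 0.0 (shut) to 1.0 (fully open); "grasp_force": force on a finger pad.
Only numpy, scipy, OpenCV 4.12 (cv2) and the standard library are available. Lean on these libraries where they do the work, as an engineer would, in place of code of your own. Each camera call takes 0.05 s, during which the arm holds its last target. There are 200 camera calls.

### The job

Set up the eddy-current check: lower the wide steel ring over the white sleeve of the guide post until it sits fully home on the shoulder, let it go, then lower the small brass ring fully home on top of it, dropping neither. Then lift the blue probe out of its rest, lower its rod upright down the middle of the sleeve without ever touching the post or the rings, and finish still holding it there, steady and centred, with the tip of the rod level with the joint between the two rings. Leave the cylinder square, the jar, the hardness test block and the little blue case where they stand.

Things in the scene. Friction and masses are not known exactly. Their poses are not given: they have to be found in the camera images.
- guide_post: fixed, upright guide post; origin at the centre of its underside on the surface, z up. Round aluminium foot 80 mm across and 10 mm high; on it a shoulder 46 mm across up to 30 mm; from there a white plastic sleeve, outer diameter 32 mm, up to 85 mm. The sleeve is open at the top; its round bore, 24 mm across, goes from the mouth at 85 mm down to a closed floor at 30 mm
- ring_seat (a point): point on the guide post's axis at the level of the shoulder's top (30 mm above the surface), where the underside of the wide ring comes to rest; z up
- sleeve_mouth (a point): point on the guide post's axis at the top of the sleeve (85 mm above the surface)
- wide_ring: loose grey steel ring, outer diameter 62 mm, bore 38 mm, 18 mm high, about 0.18 kg, lying flat on the surface; origin at the centre of its underside, z along its axis
- small_ring: loose yellow brass ring, outer diameter 52 mm, bore 38 mm, 18 mm high, about 0.1 kg, lying flat on the surface; origin at the centre of its underside, z along its axis
- probe: loose probe, about 0.15 kg, standing upright in the probe rest, rod down; origin at the tip of the rod, z along the rod towards the body. Steel rod 12 mm in diameter (last 10 mm brass) from 0 to 80 mm; above it a square blue body 24 x 24 mm with flats facing the probe's x and y, from 80 to 135 mm, with a flat 2 mm cap on top; grasp it there
- probe_tip (a point): tip of the probe's rod, on its axis (same point as the probe's origin)
- probe_rest: fixed grey stand, foot 70 x 64 mm, black top plate 46 x 60 mm at 78 to 90 mm height with a round through hole 19 mm across; uprights at its +y and -y sides. Origin at the centre of its underside, z up. The probe hangs in the hole, blue body on the plate, tip 10 mm above the surface, x and y along those of the rest; it comes free after 80 mm straight up
- cylinder_square: bystander: upright steel cylinder with black top, 38 mm across, 80 mm high; origin at the centre of its underside
- white_jar: bystander: white screw-top jar, 48 mm across, 62 mm high; origin at the centre of its underside
- test_block: bystander: flat round steel hardness test block, 54 mm across, 10 mm high; origin at the centre of its underside
- indenter_case: bystander: small blue case, 37 x 56 x 23 mm; origin at the centre of its underside

How it is judged:
By the outcome, as a careful person would: the job done as asked, in the order asked, and still so for the second after the job is handed in, while the arm keeps its last pose, push and grip.
It also fails if it takes over 61 s, if anything falls off the work surface, if the arm or the gripper's body presses on something with over 40 N, if the wrist force passes 120 N, or if a joint passes its speed limit or range.

## Working session

There is one attempt and no reset: what is moved stays moved. The work goes in short steps, Python scripts to look and compute and a shell command to move; the robot and the scene stay as the last step left them, time stands still between calls to the robot, and variables do not carry over. Pictures are saved under pics/ and viewed, at most 10 in all, crops included, and the job is handed in when it is done.

```bash
ls; mkdir -p pics; python3 - <<'E'
from station import bot
import cv2,numpy as np
o=bot.get_obs(); print(o)
for n in("scene","side","wrist"):
    i=bot.camera_info(n); print(n,i)
    cv2.imwrite(f"pics/{n}0.png",bot.read_camera(n))
E
```

```text
nudge.py
pics
station.py
{'t': 0.0, 'q': array([ 1.16190401,  0.47778153,  0.02233123,  1.55643721, -0.01150324,
        1.10929526, -0.08306942]), 'joint_vel': array([ 9.98700112e-04, -4.35898384e-04,  4.79283228e-05,  9.74717662e-05,
       -1.36041103e-03, -3.15790733e-04, -1.71952103e-03]), 'joint_torque': array([-2.54479355e-04, -5.96447539e+01,  1.60733432e+00, -2.81192619e+01,
        1.23047177e-02,  9.25613655e-03, -2.86216823e-05]), 'eef_pos': array([ 0.1998068 , -0.64413932,  0.23034401]), 'tool_rot': array([-8.74943139e-04,  9.88707024e-01,  1.49858656e-01, -1.96203889e-04]), 'contact_force': array([-1.38925834, -1.39621814, -0.54007389]), 'torque': array([ 0.0331029 , -0.02438061,  0.05640242]), 'grasp_force': 0.0, 'gripper_width': 0.9991359557177403}
scene {'vertical_fov': 43.88159311416857, 'cx': 250.26860800141446, 'cy': 185.84556421296332, 'view': array([[-0.87547003, -0.48306583,  0.0141292 ,  0.47764396],
       [ 0.30168449, -0.52344138,  0.7968661 , -0.14882968],
       [-0.37754298,  0.70189495,  0.60399071, -1.20163171],
       [ 0.        ,  0.        ,  0.        ,  1.        ]])}
side {'vertical_fov': 50.38165471815898, 'cx': 255.9619746524078, 'cy': 194.660350634809, 'view': array([[ 0.99491052, -0.100595  , -0.00580481, -0.45416371],
       [ 0.06651732,  0.61241762,  0.78773098, -0.17580443],
       [-0.07568683, -0.78410797,  0.61599205, -0.95918667],
       [ 0.        ,  0.        ,  0.        ,  1.        ]])}
wrist {'vertical_fov': 65.70646984690485, 'cx': 253.51734825570975, 'cy': 189.75991042705627, 'hand_eye': array([[-2.14958718e-04,  9.64854884e-01,  2.62783194e-01,
         6.61543660e-02],
       [ 9.99999857e-01,  3.35833300e-04, -4.15063501e-04,
        -6.77784166e-04],
       [-4.88727393e-04,  2.62783068e-01, -9.64854818e-01,
        -1.41961204e-01],
       [ 0.00000000e+00,  0.00000000e+00,  0.00000000e+00,
         1.00000000e+00]])}
```

View pics/scene0.png

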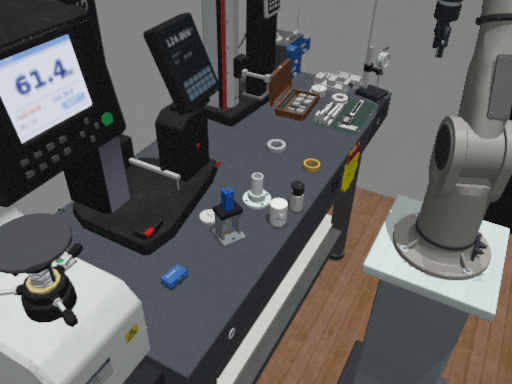

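View pics/side0.png

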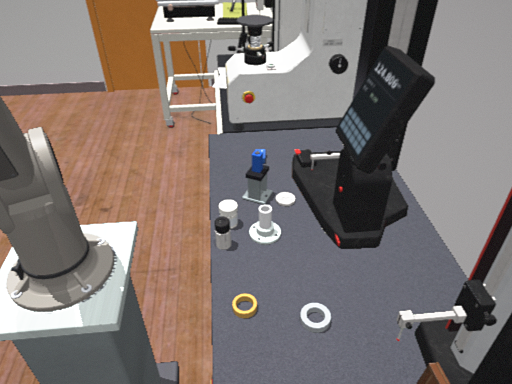

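Scene: wide ring at about (276,146), brass ring (312,165), sleeve mouth (258,176), probe cap (228,191). Side: wide ring (316,318), brass ring (245,306), sleeve mouth (265,208), probe cap (259,152).

```bash
cat > h.py <<'E'
import numpy as np,cv2
from scipy.spatial.transform import Rotation as R
from station import bot
def T(pose): # pose=(pos, wxyz)
    M=np.eye(4);w=pose[1];M[:3,:3]=R.from_quat([w[1],w[2],w[3],w[0]]).as_matrix();M[:3,3]=pose[0];return M
def ray(n,u,v,pose=None):
    i=bot.camera_info(n);f=192/np.tan(np.radians(i["vertical_fov"]/2))
    x,y=(u-i["cx"]),(v-i["cy"])
    if n=="wrist":
        r=np.hypot(x,y)+1e-9;a=r/f;d=np.array([x/r*np.sin(a),-y/r*np.sin(a),-np.cos(a)])
        M=T(pose)@i["hand_eye"]
    else:
        d=np.array([x/f,-y/f,-1]);M=np.linalg.inv(i["view"])
    d=M[:3,:3]@d;return M[:3,3],d/np.linalg.norm(d)
def tri(rays):
    A=np.zeros((3,3));b=np.zeros(3)
    for o,d in rays:
        P=np.eye(3)-np.outer(d,d);A+=P;b+=P@o
    p=np.linalg.solve(A,b);return p,[np.linalg.norm((np.eye(3)-np.outer(d,d))@(p-o))for o,d in rays]
def plane(r,z): o,d=r;return o+d*(z-o[2])/d[2]
def proj(n,p,pose=None):
    i=bot.camera_info(n);f=192/np.tan(np.radians(i["vertical_fov"]/2))
    V=np.linalg.inv(T(pose)@i["hand_eye"]) if n=="wrist" else i["view"]
    c=(V@np.r_[p,1])[:3];x,y,z=c[0],-c[1],-c[2]
    if n=="wrist":
        r=np.hypot(x,y);a=np.arctan2(r,z)*f;return i["cx"]+x/r*a,i["cy"]+y/r*a
    return i["cx"]+f*x/z,i["cy"]+f*y/z
def pose(): o=bot.get_obs();return o["eef_pos"],o["tool_rot"]
E
python3 - <<'E'
from h import *
np.set_printoptions(precision=4,suppress=True)
P={"wide":((276,146),(316,318)),"small":((312,165.5),(245,306)),"mouth":((258,176),(265,208)),"cap":((228,191),(259,152)),"block":((208,216),(285,199)),"jar top":((278.5,202),(228,206)),"cyl top":((297.5,186),(222,223))}
for k,(a,b) in P.items(): p,e=tri([ray("scene",*a),ray("side",*b)]);print(k,p,e)
print(plane(ray("scene",174,274),.023))
for w in("scene","side"):
    img=cv2.imread(f"pics/{w}0.png")
a=cv2.imread("pics/scene0.png")[130:250,180:340];b=cv2.imread("pics/side0.png")[140:340,205:345]
a=cv2.resize(a,None,fx=2.8,fy=2.8,interpolation=cv2.INTER_CUBIC);b=cv2.resize(b,None,fx=2.5,fy=2.5,interpolation=cv2.INTER_CUBIC)
c=np.zeros((500,798,3),np.uint8);c[:336,:448]=a;c[:500,448:798]=b;cv2.imwrite("pics/crop0.png",c)
E
```

```text
wide [ 0.5604 -0.1985  0.007 ] [np.float64(0.0005910270002337729), np.float64(0.0005910270002338274)]
small [ 0.4161 -0.1539  0.0072] [np.float64(0.0016450329655501288), np.float64(0.0016450329655502095)]
mouth [0.4852 0.0716 0.0842] [np.float64(0.0014680450956814897), np.float64(0.0014680450956814923)]
cap [0.4849 0.2322 0.1433] [np.float64(0.004646017352028522), np.float64(0.004646017352028586)]
block [0.5612 0.2015 0.0047] [np.float64(0.0018576327005138816), np.float64(0.0018576327005139332)]
jar top [0.3974 0.1181 0.0612] [np.float64(0.0005821355725877376), np.float64(0.0005821355725878556)]
cyl top [0.3792 0.0433 0.0712] [np.float64(0.0002679532495136008), np.float64(0.00026795324951371717)]
[0.5086 0.4258 0.023 ]
```

View pics/crop0.png

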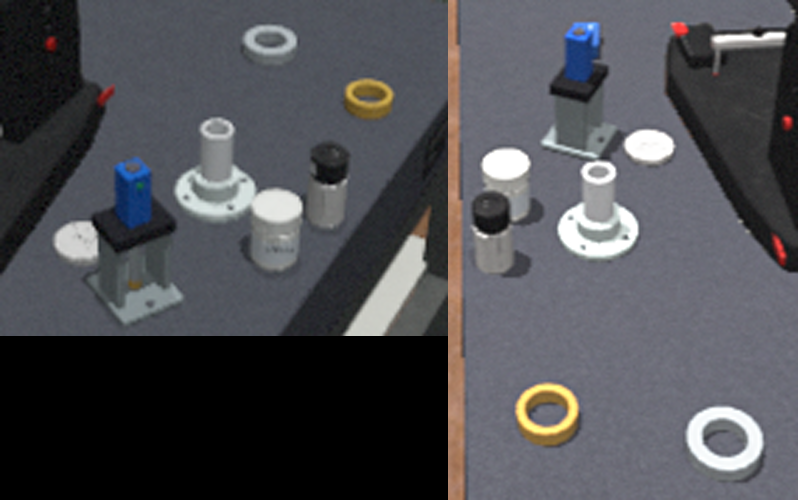

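Crop confirms the layout: both rings lie clear, the post is between the rings and the probe rest, and the jar and cylinder stand on the robot side of the post. Moving the wrist camera over the rings.

The rows are not in the units I measure in: shifts go in shares of 50 mm. I convert before sending: -0.039 m is -0.78, 0.025 m is 0.5.

```bash
echo '{"deltas": [[0,0,0,0.1,1],[0,0,0,0.1,1],[0,0,0,0.1,1],[0.5,-0.78,0,0,1],[0.5,-0.78,0,0,1],[0.5,-0.78,0,0,1],[0.5,-0.78,0,0,1],[0.5,-0.78,0,0,1],[0.5,-0.78,0,0,1],[0.5,-0.78,0,0,1],[0.5,-0.78,0,0,1],[0.5,-0.78,0,0,1],[0.5,-0.78,0,0,1],[0.5,-0.78,0,0,1],[0.5,-0.78,0,0,1],[0,0,0,0,1],[0,0,0,0,1]]}' | python3 nudge.py 60
python3 - <<'E'
from h import *
p=pose();print(p);np.save("pw1.npy",np.r_[p[0],p[1]])
i=bot.read_camera("wrist");cv2.imwrite("pics/w1.png",i)
E
```

```text
t: 1.85
eef_pos: [0.4999, -0.1754, 0.231]
tool_rot: [-0.0, 1.0, 0.002, -0.0]
contact_force: [-1.1, -0.6, -0.0]
gripper_width: 0.998
grasp_force: 0.0
(array([ 0.49990321, -0.17535075,  0.23104774]), array([-8.13292698e-05,  9.99998201e-01,  1.87391705e-03, -2.81761332e-04]))
```

View pics/w1.png

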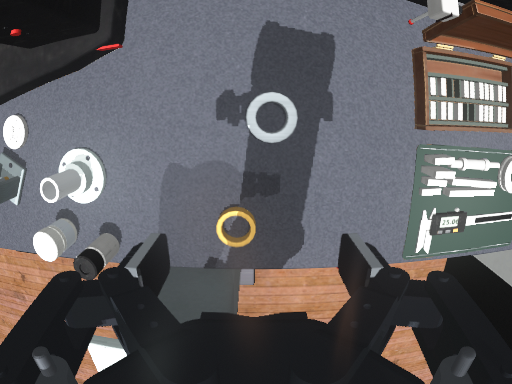

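Wrist view: wide ring centre about (272,117), brass ring (237,228), sleeve mouth about (50,188), all clear of the fingers.

```bash
python3 - <<'E'
from h import *
from scipy.optimize import least_squares
np.set_printoptions(precision=4,suppress=True)
v=np.load("pw1.npy");p=(v[:3],v[3:])
img=cv2.imread("pics/w1.png")
def fit(mask,box,Ro,x0):
    u0,v0,u1,v1=box;m=np.zeros(mask.shape,np.uint8);m[v0:v1,u0:u1]=mask[v0:v1,u0:u1]
    c=max(cv2.findContours(m,cv2.RETR_EXTERNAL,cv2.CHAIN_APPROX_NONE)[0],key=cv2.contourArea)
    (a,b),ax,_=cv2.fitEllipse(c);print((a,b),ax)
    for z in(0.009,0.018): print(z,plane(ray("wrist",a,b,p),z))
    q=np.array([plane(ray("wrist",*k[0],p),.014)[:2] for k in c]) # silhouette
    s=least_squares(lambda s:np.hypot(*(q-s[:2]).T)-s[2],[x0[0],x0[1],Ro],loss="soft_l1",f_scale=.001).x;print("fit",s)
    return a,b
g=img.astype(int);hsv=cv2.cvtColor(img,cv2.COLOR_BGR2HSV)
w=((g.min(2)>130)*255).astype(np.uint8);y=((hsv[...,1]>120)&(hsv[...,0]>12)&(hsv[...,0]<35)&(hsv[...,2]>110)).astype(np.uint8)*255
a=fit(w,(235,80,310,155),.031,(.56,-.2));b=fit(y,(205,195,265,255),.026,(.416,-.154))
for n,c,sc,si in(("wide",a,(276,146),(316,318)),("small",b,(312,165.5),(245,306)),("mouth",(50,188),(258,176),(265,208))):
    print(n,*tri([ray("wrist",*c,p),ray("scene",*sc),ray("side",*si)]))
print("mouth plane",plane(ray("wrist",50,188,p),.085),plane(ray("scene",258,176),.085),plane(ray("side",265,208),.085))
E
```

```text
(271.3575134277344, 116.88948059082031) (49.66455841064453, 50.30271911621094)
0.009 [ 0.5584 -0.1963  0.009 ]
0.018 [ 0.5586 -0.1958  0.018 ]
fit [ 0.5585 -0.1962  0.0302]
(236.364990234375, 226.10594177246094) (33.80216598510742, 37.13893127441406)
0.009 [ 0.4168 -0.1525  0.009 ]
0.018 [ 0.4205 -0.1531  0.018 ]
fit [ 0.419  -0.1534  0.0235]
wide [ 0.5596 -0.1975  0.0072] [np.float64(0.0015744772227262794), np.float64(0.0003796370147709179), np.float64(0.0015911667728182007)]
small [ 0.416  -0.1532  0.0072] [np.float64(0.0007382033655831071), np.float64(0.0018013997001230134), np.float64(0.0016411105951941903)]
mouth [0.4863 0.0708 0.0833] [np.float64(0.0020052341549563093), np.float64(0.0020920241009017237), np.float64(0.0017611680306235304)]
mouth plane [0.4887 0.0682 0.085 ] [0.483  0.0729 0.085 ] [0.4865 0.0715 0.085 ]
```

```bash
echo '{"deltas": [[0.4,0.144,0.6,0,1],[0.4,0.144,0.6,0,1],[0.382,0.144,0.8,0,1],[0,0,0.6,0,1],[0,0,0,0,1],[0,0,0,0,1]]}' | python3 nudge.py
python3 - <<'E'
from h import *
p=pose();print(p);np.save("pw2.npy",np.r_[p[0],p[1]])
i=bot.read_camera("wrist");cv2.imwrite("pics/w2.png",i)
E
```

```text
t: 2.5
eef_pos: [0.5578, -0.1994, 0.1015]
tool_rot: [0.0, 1.0, -0.001, -0.001]
contact_force: [0.6, -0.3, 0.8]
gripper_width: 0.999
grasp_force: 0.0
(array([ 0.5577677 , -0.19944356,  0.10150865]), array([ 1.46039962e-04,  9.99999491e-01, -7.05268196e-04, -7.07293751e-04]))
```

View pics/w2.png

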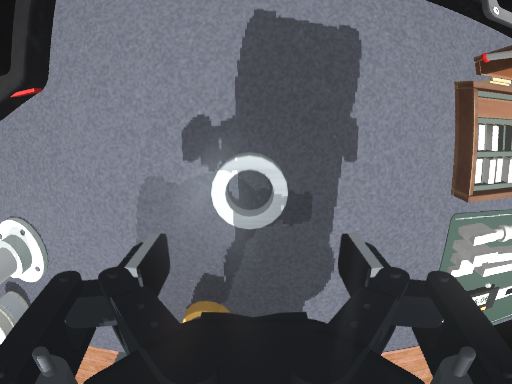

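Wide ring outline spans about columns 211–288 and rows 153–228, centre about (250,191).

```bash
python3 - <<'E'
from h import *
np.set_printoptions(precision=4,suppress=True)
v=np.load("pw2.npy");p=(v[:3],v[3:])
v1=np.load("pw1.npy");p1=(v1[:3],v1[3:])
img=cv2.imread("pics/w2.png");w=((img.min(2)>125)*255).astype(np.uint8)
m=np.zeros_like(w);m[145:236,200:300]=w[145:236,200:300]
c=max(cv2.findContours(m,cv2.RETR_EXTERNAL,cv2.CHAIN_APPROX_NONE)[0],key=cv2.contourArea);e=cv2.fitEllipse(c);print(e)
r=ray("wrist",*e[0],p);print(plane(r,.009),plane(r,.018));print(tri([r,ray("wrist",271.4,116.9,p1)]))
print(proj("wrist",(.559,-.197,.018),p)); o=bot.get_obs();print(o["eef_pos"],o["joint_vel"].max())
E
```

```text
((244.84996032714844, 191.10733032226562), (71.8203125, 87.4106674194336), 97.20308685302734)
[ 0.5586 -0.1919  0.009 ] [ 0.5612 -0.1922  0.018 ]
(array([ 0.5592, -0.1941,  0.0136]), [np.float64(0.0021595638404477055), np.float64(0.0021595638404477593)])
(np.float64(250.98937426955484), np.float64(193.72932549162724))
[ 0.5588 -0.1993  0.1027] 0.0001467368078763194
```

```bash
echo '{"deltas": [[0.036,-0.06,0.6,0,1],[0,0,0.6,0,1],[0,0,0.5,0,1],[0,0,0.32,0,1],[0,0,0,0,1],[0,0,0,0,0.5],[0,0,0,0,0.5],[0,0,0,0,0.5],[0,0,0,0,0.5],[0,0,0,0,0.5]]}' | python3 nudge.py 60
python3 -c "
from h import *
o=bot.get_obs();print(o['eef_pos'],o['contact_force'],o['gripper_width'],o['grasp_force'])"
```

```text
t: 3.55
eef_pos: [0.5619, -0.1957, 0.0031]
tool_rot: [0.001, 1.0, 0.0, 0.002]
contact_force: [-2.5, 0.6, 9.7]
gripper_width: 0.701
grasp_force: 62.1
[ 0.56191382 -0.19565981  0.00306881] [-2.48540443  0.6358324   9.67710164] 0.7005213354255502 62.147818207740784
```

In the tool's units: -0.04 m is -0.8, -0.033 m is -0.66.

```bash
echo '{"deltas": [[0,0,-0.4,0,0.5],[0,0,-0.6,0,0.5],[0,0,-0.8,0,0.5],[0,0,-0.6,0,0.5],[-0.3,-0.64,0,0,0.5],[-0.32,-0.66,0,0,0.5],[-0.32,-0.66,0,0,0.5],[-0.32,-0.66,0,0,0.5],[-0.32,-0.66,0,0,0.5],[-0.32,-0.64,0,0,0.5],[0,0,0,0,0.5],[0,0,0,0,0.5],[0,0,0,0,0.5]]}' | python3 nudge.py
python3 - <<'E'
from h import *
p=pose();print(p);np.save("pw3.npy",np.r_[p[0],p[1]])
i=bot.read_camera("wrist");cv2.imwrite("pics/w3.png",i)
o=bot.get_obs();print(o['eef_pos'],o['contact_force'],o['gripper_width'],o['grasp_force'])
E
```

```text
t: 4.85
eef_pos: [0.4662, -0.0, 0.1211]
tool_rot: [0.0, 1.0, -0.0, 0.001]
contact_force: [-0.1, -0.1, -1.4]
gripper_width: 0.698
grasp_force: 65.3
(array([ 4.66234055e-01, -2.21771041e-05,  1.21059717e-01]), array([ 2.25836797e-04,  9.99999560e-01, -2.49924856e-04,  8.75329451e-04]))
[ 4.66139138e-01 -2.40420617e-04  1.20833980e-01] [ 0.24670625 -0.13959506 -1.86438159] 0.6949136580438223 65.34533679485321
```

View pics/w3.png

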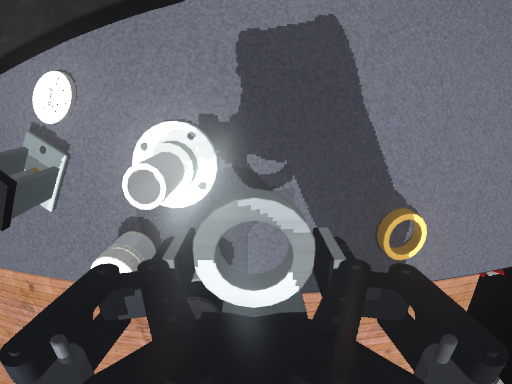

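The wide ring is held level, centre about (254,251); the sleeve mouth is near (146,188) and the brass ring near (402,234). I'll enlarge for precision.

```bash
python3 - <<'E'
import cv2
a=cv2.imread("pics/w3.png")[150:320,118:328];cv2.imwrite("pics/c3.png",cv2.resize(a,None,fx=3.5,fy=3.5,interpolation=cv2.INTER_CUBIC))
E
```

```text
(no output)
```

View pics/c3.png

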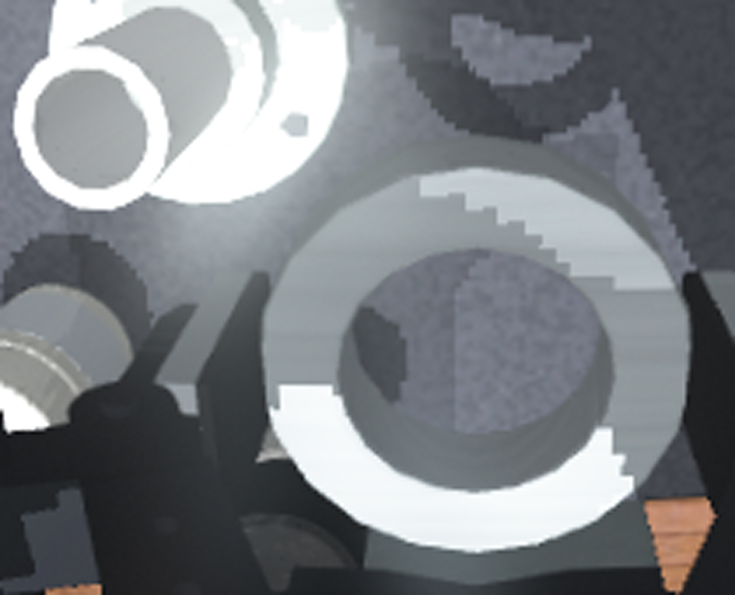

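Crop: ring top face outer edge cols 265–690, rows 168–550; bore cols 340–613, rows 248–492. Mouth outer edge cols 14–172, rows 45–210 (crop pixels, 3.5x).

```bash
python3 - <<'E'
from h import *
from scipy.optimize import least_squares
np.set_printoptions(precision=4,suppress=True)
v=np.load("pw3.npy");p=(v[:3],v[3:])
def C(pts,z):
    q=np.array([plane(ray("wrist",118+a/3.5-.0,150+b/3.5,p),z)[:2] for a,b in pts])
    s=least_squares(lambda s:np.hypot(*(q-s[:2]).T)-s[2],[*q.mean(0),.03]);return s.x,np.sqrt(2*s.cost/len(q))
O=[(265,345),(690,340),(478,168),(478,550)];I=[(340,365),(613,365),(478,248),(478,492)]
for z in(.132,.137,.142): print(z,C(O,z),C(I,z))
for z in(.08,.085,.09): print(z,"mouth",C([(14,122),(172,135),(90,45),(98,210)],z))
print("inner mouth",C([(34,122),(150,132),(88,62),(97,190)],.085))
E
```

```text
0.132 (array([ 0.4615, -0.    ,  0.0308]), np.float64(0.0002480434569602415)) (array([0.4614, 0.0002, 0.0196]), np.float64(0.0001850642600117077))
0.137 (array([0.4641, 0.    , 0.0297]), np.float64(0.00023858609986442909)) (array([0.4641, 0.0002, 0.0189]), np.float64(0.00017800816260825301))
0.142 (array([0.4668, 0.    , 0.0285]), np.float64(0.00022912874276862576)) (array([0.4668, 0.0002, 0.0181]), np.float64(0.00017095206520479928))
0.08 mouth (array([0.4845, 0.0735, 0.0164]), np.float64(7.860041801778065e-05))
0.085 mouth (array([0.4858, 0.0715, 0.0159]), np.float64(7.64544818635048e-05))
0.09 mouth (array([0.4871, 0.0695, 0.0155]), np.float64(7.430854570927431e-05))
inner mouth (array([0.4862, 0.0714, 0.012 ]), np.float64(0.0002637870479635813))
```

In the tool's units: -0.024 m is -0.48, -0.0235 m is -0.47.

```bash
echo '{"deltas": [[0.15,-0.47,0,0,0.5],[0.15,-0.48,0,0,0.5],[0.148,-0.48,0,0,0.5],[0,0,0.2,0,0.5],[0,0,0.2,0,0.5],[0,0,0,0,0.5],[0,0,0.16,0,0.5],[0,0,0.16,0,0.5],[0,0,0.12,0,0.5],[0,0,0,0,0.5],[0,0,0,0,0.5]]}' | python3 nudge.py
python3 - <<'E'
from h import *
np.set_printoptions(precision=4,suppress=True)
p=pose();o=bot.get_obs();print(o['eef_pos'],o['contact_force'],o['torque'],o['grasp_force'])
cv2.imwrite("pics/w4.png",bot.read_camera("wrist"));np.save("pw4.npy",np.r_[p[0],p[1]])
E
```

```text
t: 6.0
eef_pos: [0.4877, 0.0724, 0.0782]
tool_rot: [0.0, 1.0, 0.0, -0.0]
contact_force: [1.2, -0.4, -1.9]
gripper_width: 0.697
grasp_force: 65.3
[0.4877 0.0724 0.0782] [ 1.1712 -0.3737 -1.8537] [-0.034   0.0292  0.0153] 65.33809304237366
```

View pics/w4.png

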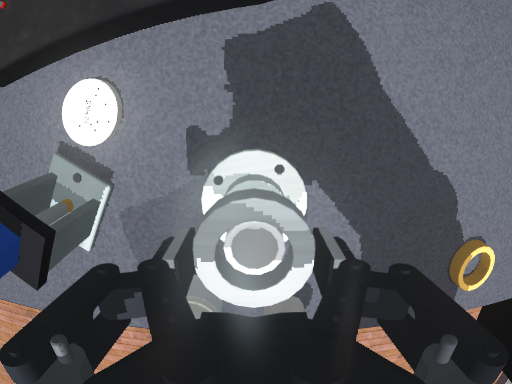

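The ring is threaded over the sleeve (mouth visible centred at about (255,248)), with no contact force. Lowering on.

In the tool's units: 0.012 m is 0.24, 0.01 m is 0.2.

```bash
echo '{"deltas": [[0,0,0.2,0,0.5],[0,0,0.24,0,0.5],[0,0,0.24,0,0.5],[0,0,0.12,0,0.5],[0,0,0.04,0,0.5],[0,0,0,0,0.5],[0,0,0,0,0.5]]}' | python3 nudge.py
```

```text
t: 6.75
eef_pos: [0.488, 0.0725, 0.0365]
tool_rot: [-0.0, 1.0, 0.0, 0.0]
contact_force: [0.7, 0.1, -0.8]
gripper_width: 0.701
grasp_force: 65.3
```

```bash
echo '{"deltas": [[0,0,0.02,0,0.5],[0,0,0.02,0,0.5],[0,0,0,0,0.5],[0,0,0,0,0.5]]}' | python3 nudge.py; echo '{"deltas": [[0,0,0.02,0,0.5],[0,0,0,0,0.5],[0,0,0,0,0.5]]}' | python3 nudge.py
```

```text
t: 7.15
eef_pos: [0.4878, 0.0724, 0.0344]
tool_rot: [-0.0, 1.0, 0.0, 0.0]
contact_force: [0.9, -0.2, -2.0]
gripper_width: 0.698
grasp_force: 65.3
t: 7.45
eef_pos: [0.4877, 0.0724, 0.0333]
tool_rot: [0.0, 1.0, 0.0, -0.0]
contact_force: [-1.1, 0.7, -3.0]
gripper_width: 0.7
grasp_force: 65.3
```

```bash
for i in 1; do echo '{"deltas": [[0,0,0.02,0,0.5],[0,0,0,0,0.5],[0,0,0,0,0.5]]}' | python3 nudge.py; done; echo '{"deltas": [[0,0,0.02,0,0.5],[0,0,0,0,0.5],[0,0,0,0,0.5]]}' | python3 nudge.py
```

```text
t: 7.75
eef_pos: [0.4878, 0.0724, 0.0331]
tool_rot: [0.0, 1.0, 0.0, 0.0]
contact_force: [-2.4, -1.3, 9.4]
gripper_width: 0.701
grasp_force: 66.4
t: 8.05
eef_pos: [0.4878, 0.0724, 0.0329]
tool_rot: [0.0, 1.0, 0.0, 0.0]
contact_force: [-7.1, -0.8, 21.1]
gripper_width: 0.694
grasp_force: 67.6
```

In the tool's units: 0.033 m is 0.66, -0.035 m is -0.7.

```bash
echo '{"deltas": [[0,0,-0.02,0,0.5],[0,0,-0.02,0,1],[0,0,0,0,1],[0,0,0,0,1],[0,0,0,0,1],[0,0,-0.4,0,1],[0,0,-0.7,0,1],[0,0,-0.7,0,1],[-0.2,0.64,0,0,1],[-0.2,0.64,0,0,1],[-0.2,0.64,0,0,1],[-0.2,0.64,0,0,1],[-0.2,0.64,0,0,1],[-0.2,0.66,0,0,1],[-0.18,0.66,0,0,1],[0,0,0,0,1],[0,0,0,0,1],[0,0,0,0,1]]}' | python3 nudge.py
python3 - <<'E'
from h import *
np.set_printoptions(precision=4,suppress=True)
p=pose();print(p)
i=bot.read_camera("wrist");cv2.imwrite("pics/w5.png",i);np.save("pw5.npy",np.r_[p[0],p[1]])
hsv=cv2.cvtColor(i,cv2.COLOR_BGR2HSV)
y=((hsv[...,1]>110)&(hsv[...,0]>12)&(hsv[...,0]<35)&(hsv[...,2]>90)).astype(np.uint8)*255
y[:, :180]=0;y[:,340:]=0;y[270:]=0
n,l,s,c=cv2.connectedComponentsWithStats(y);print([(k,a) for k,a in zip(s.tolist(),c.tolist()) if k[4]>200][1:])
a=i[110:290,130:380];cv2.imwrite("pics/c5.png",cv2.resize(a,None,fx=3,fy=3,interpolation=cv2.INTER_CUBIC))
E
```

```text
t: 9.85
eef_pos: [0.4193, -0.1526, 0.1233]
tool_rot: [-0.0, 1.0, 0.001, 0.0]
contact_force: [0.4, 1.2, 0.6]
gripper_width: 0.994
grasp_force: 0.0
(array([ 0.4193, -0.1526,  0.1233]), array([-0.0002,  1.    ,  0.0011,  0.0001]))
[([224, 160, 58, 59, 1259], [257.6346306592534, 190.66004765687055])]
```

View pics/c5.png

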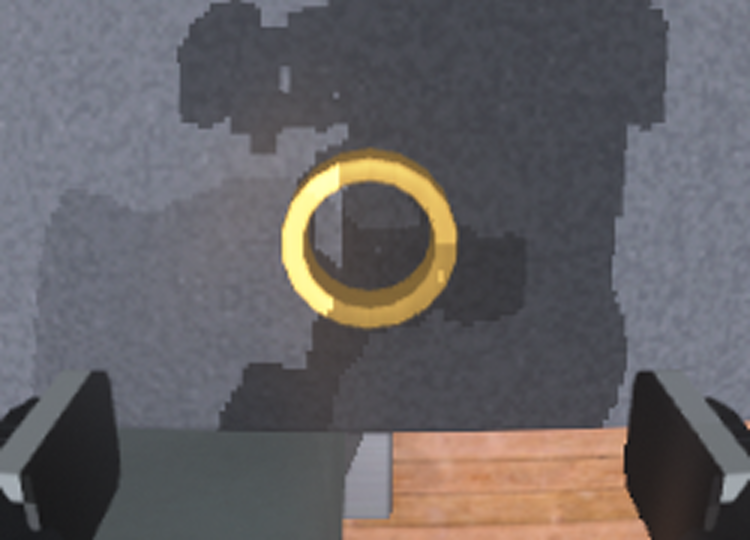

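Brass ring top face in the crop: cols 281–457, rows 157–328; bore cols 303–435, rows 180–307, centre about (369,243).

```bash
python3 - <<'E'
from h import *
from scipy.optimize import least_squares
np.set_printoptions(precision=4,suppress=True)
v=np.load("pw5.npy");p=(v[:3],v[3:]);v=np.load("pw1.npy");p1=(v[:3],v[3:])
def C(pts,z):
    q=np.array([plane(ray("wrist",130+a/3,110+b/3,p),z)[:2] for a,b in pts])
    s=least_squares(lambda s:np.hypot(*(q-s[:2]).T)-s[2],[*q.mean(0),.03]);return s.x
for z in(.014,.018): print(C([(281,243),(457,243),(369,157),(369,328)],z),C([(303,243),(435,243),(369,180),(369,307)],z))
print(tri([ray("wrist",253,191,p),ray("wrist",236.4,228,p1)]))
E
```

```text
[ 0.4152 -0.1517  0.0259] [ 0.4152 -0.1517  0.0193]
[ 0.4163 -0.1517  0.0255] [ 0.4163 -0.1517  0.019 ]
(array([ 0.414 , -0.1521,  0.0084]), [np.float64(0.0004486057617721259), np.float64(0.0004486057617720695)])
```

In the tool's units: 0.033 m is 0.66, -0.0035 m is -0.07.

```bash
echo '{"deltas": [[-0.07,-0.016,0.6,0,1],[0,0,0.7,0,1],[0,0,0.66,0,1],[0,0,0.4,0,1],[0,0,0,0,1],[0,0,0,0,0.4],[0,0,0,0,0.4],[0,0,0,0,0.4],[0,0,0,0,0.4],[0,0,0,0,0.4],[0,0,0,0,0.4]]}' | python3 nudge.py 60
```

```text
t: 11.0
eef_pos: [0.4166, -0.1528, 0.0073]
tool_rot: [0.0, 1.0, 0.001, 0.001]
contact_force: [-2.2, 2.4, 13.1]
gripper_width: 0.573
grasp_force: 59.6
```

```bash
echo '{"deltas": [[0,0,-0.4,0,0.4],[0,0,-0.6,0,0.4],[0,0,-0.7,0,0.4],[0,0,-0.66,0,0.4],[0.18,-0.6,0,0,0.4],[0.18,-0.6,0,0,0.4],[0.2,-0.62,0,0,0.4],[0.2,-0.62,0,0,0.4],[0.18,-0.62,0,0,0.4],[0,0,0,0,0.4],[0,0,0,0,0.4],[0,0,0,0,0.4]]}' | python3 nudge.py
python3 - <<'E'
from h import *
np.set_printoptions(precision=4,suppress=True)
p=pose();i=bot.read_camera("wrist");cv2.imwrite("pics/w6.png",i);np.save("pw6.npy",np.r_[p[0],p[1]]);print(p)
a=i[150:320,118:328];cv2.imwrite("pics/c6.png",cv2.resize(a,None,fx=3.5,fy=3.5,interpolation=cv2.INTER_CUBIC))
E
```

```text
t: 12.2
eef_pos: [0.4619, -0.001, 0.1237]
tool_rot: [0.0, 1.0, -0.0, 0.0]
contact_force: [0.9, -0.1, -0.8]
gripper_width: 0.571
grasp_force: 62.2
(array([ 0.4619, -0.001 ,  0.1237]), array([ 0.0004,  1.    , -0.0003,  0.0001]))
```

View pics/c6.png

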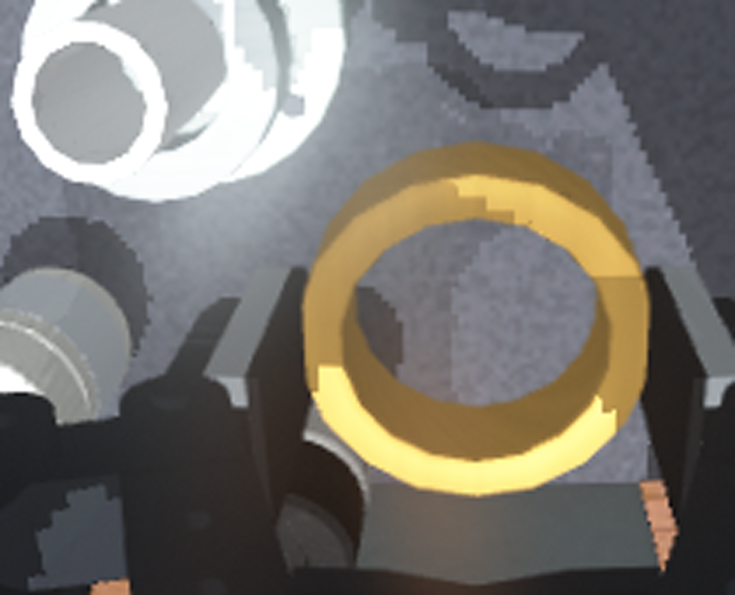

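Brass ring held level: outer cols 304–649, rows 176–495; bore cols 343–609, rows 219–460. Mouth cols 13–166, rows 20–184.

```bash
python3 - <<'E'
from h import *
from scipy.optimize import least_squares
np.set_printoptions(precision=4,suppress=True)
v=np.load("pw6.npy");p=(v[:3],v[3:])
def C(pts,z):
    q=np.array([plane(ray("wrist",118+a/3.5,150+b/3.5,p),z)[:2] for a,b in pts])
    s=least_squares(lambda s:np.hypot(*(q-s[:2]).T)-s[2],[*q.mean(0),.03]);return s.x,np.sqrt(2*s.cost/len(q))
O=[(304,318),(649,318),(477,176),(477,495)];I=[(343,330),(609,330),(477,219),(477,460)]
for z in(.13,.135,.14): print(z,C(O,z),C(I,z))
print("mouth",C([(13,95),(166,108),(85,20),(95,184)],.085),C([(34,96),(145,106),(85,38),(94,163)],.085))
E
```

```text
0.13 (array([ 0.4596, -0.0008,  0.0257]), np.float64(0.00037270506997367315)) (array([ 0.4599, -0.0007,  0.0195]), np.float64(0.00013418521738338575))
0.135 (array([ 0.4621, -0.0007,  0.0248]), np.float64(0.000358965555878017)) (array([ 0.4624, -0.0007,  0.0188]), np.float64(0.00012923857234366142))
0.14 (array([ 0.4646, -0.0007,  0.0238]), np.float64(0.0003452260417823913)) (array([ 0.4649, -0.0007,  0.0181]), np.float64(0.0001242919273039498))
mouth (array([0.4857, 0.0718, 0.0157]), np.float64(6.759361973491588e-05)) (array([0.4861, 0.0715, 0.0117]), np.float64(0.0003357806837877295))
```

```bash
echo '{"deltas": [[0.16,-0.48,0,0,0.4],[0.16,-0.48,0,0,0.4],[0.162,-0.488,0,0,0.4],[0,0,0,0,0.4],[0,0,0.2,0,0.4],[0,0,0.2,0,0.4],[0,0,0.16,0,0.4],[0,0,0.12,0,0.4],[0,0,0.12,0,0.4],[0,0,0,0,0.4],[0,0,0,0,0.4]]}' | python3 nudge.py
```

```text
t: 13.35
eef_pos: [0.4864, 0.0726, 0.0832]
tool_rot: [0.0, 1.0, 0.0, -0.0]
contact_force: [-0.7, -0.0, -0.4]
gripper_width: 0.571
grasp_force: 62.3
```

Threaded without contact (underside about 76 mm). Down to near home.

In the tool's units: 0.008 m is 0.16, 0.007 m is 0.14.

```bash
echo '{"deltas": [[0,0,0.16,0,0.4],[0,0,0.16,0,0.4],[0,0,0.14,0,0.4],[0,0,0.04,0,0.4],[0,0,0.02,0,0.4],[0,0,0,0,0.4],[0,0,0,0,0.4]]}' | python3 nudge.py; echo '{"deltas": [[0,0,0.02,0,0.4],[0,0,0,0,0.4],[0,0,0,0,0.4]]}' | python3 nudge.py;echo '{"deltas": [[0,0,0.02,0,0.4],[0,0,0,0,0.4],[0,0,0,0,0.4]]}' | python3 nudge.py
```

```text
t: 14.05
eef_pos: [0.4865, 0.0727, 0.0575]
tool_rot: [-0.0, 1.0, 0.0, 0.0]
contact_force: [-0.0, -0.7, -0.4]
gripper_width: 0.572
grasp_force: 62.3
t: 14.35
eef_pos: [0.4864, 0.0726, 0.0564]
tool_rot: [-0.0, 1.0, 0.0, 0.0]
contact_force: [-0.2, -0.1, -0.8]
gripper_width: 0.57
grasp_force: 62.3
t: 14.65
eef_pos: [0.4865, 0.0727, 0.0554]
tool_rot: [0.0, 1.0, 0.0, 0.0]
contact_force: [-0.6, 0.7, 1.2]
gripper_width: 0.572
grasp_force: 62.5
```

```bash
echo '{"deltas": [[0,0,0.02,0,0.4],[0,0,0,0,0.4],[0,0,0,0,0.4]]}' | python3 nudge.py;echo '{"deltas": [[0,0,0.01,0,0.4],[0,0,0,0,0.4],[0,0,0,0,0.4]]}' | python3 nudge.py
```

```text
t: 14.95
eef_pos: [0.4865, 0.0727, 0.0553]
tool_rot: [0.0, 1.0, 0.0, 0.0]
contact_force: [-4.3, 0.1, 13.7]
gripper_width: 0.576
grasp_force: 63.8
t: 15.25
eef_pos: [0.4866, 0.0726, 0.0552]
tool_rot: [0.0, 1.0, 0.0, 0.0]
contact_force: [-5.5, -2.1, 19.0]
gripper_width: 0.569
grasp_force: 64.4
```

```bash
echo '{"deltas": [[0,0,-0.03,0,0.4],[0,0,0,0,1],[0,0,0,0,1],[0,0,0,0,1],[0,0,0,0,1],[0,0,-0.4,0,1],[0,0,-0.7,0,1],[0,0,-0.8,0,1],[0,0,-0.9,0,1],[-0.1,-0.7,-0.2,0,1],[-0.1,-0.7,0,0,1],[-0.1,-0.7,0,0,1],[-0.1,-0.6,0,0,1],[0,0,0,0,1],[0,0,0,0,1],[0,0,0,0,1]]}' | python3 nudge.py
python3 - <<'E'
from h import *
np.set_printoptions(precision=4,suppress=True)
p=pose();i=bot.read_camera("wrist");cv2.imwrite("pics/w7.png",i);np.save("pw7.npy",np.r_[p[0],p[1]]);print(p)
hsv=cv2.cvtColor(i,cv2.COLOR_BGR2HSV)
b=((hsv[...,1]>110)&(hsv[...,0]>100)&(hsv[...,0]<130)&(hsv[...,2]>40)).astype(np.uint8)*255
n,l,s,c=cv2.connectedComponentsWithStats(b)
for k in range(1,n):
    if s[k,4]>150:
        cn=cv2.findContours((l==k).astype(np.uint8),cv2.RETR_EXTERNAL,cv2.CHAIN_APPROX_NONE)[0][0]
        vals=i[l==k]
        print(s[k],c[k],cv2.approxPolyDP(cn,3,True)[:,0].tolist(),np.percentile(hsv[...,2][l==k],[5,25,50,75,95]))
v=np.load("pw4.npy");p4=(v[:3],v[3:]);v=np.load("pw3.npy");p3=(v[:3],v[3:])
for q,pp in(([(60,148),(110,186),(90,250)],p4),([(32,128),(69,153),(52,210)],p3)):
    P=[plane(ray("wrist",*a,pp),.006)[:2] for a in q];d=np.diff(P,axis=0)
    print(P,np.degrees(np.arctan2(d[:,1],d[:,0])),np.linalg.norm(d,axis=1))
E
```

```text
t: 16.85
eef_pos: [0.4664, 0.2063, 0.205]
tool_rot: [0.0, 1.0, -0.0, -0.0]
contact_force: [0.9, -0.8, 1.1]
gripper_width: 1.001
grasp_force: 0.0
(array([0.4664, 0.2063, 0.205 ]), array([ 0.0005,  1.    , -0.0003, -0.0002]))
[  61  122   43   31 1098] [ 82.2377 136.8179] [[62, 124], [62, 148], [101, 150], [102, 125]] [ 91. 185. 245. 246. 247.]
[ 197  151   45   52 1178] [220.3506 174.899 ] [[218, 151], [208, 162], [197, 188], [224, 202], [241, 163]] [109. 114. 154. 198. 251.]
[array([0.5317, 0.2359]), array([0.4984, 0.1887]), array([0.439 , 0.2203])] [-125.2195  152.0396] [0.0577 0.0673]
[array([0.5302, 0.2341]), array([0.5007, 0.1847]), array([0.4398, 0.2199])] [-120.8568  149.947 ] [0.0576 0.0703]
```

```bash
python3 - <<'E'
from h import *
i=cv2.imread("pics/w7.png")
hsv=cv2.cvtColor(i,cv2.COLOR_BGR2HSV)
for r in range(144,222,2):
    print(r,"".join((".:"[int(hsv[r,c,2]>60)] if hsv[r,c,1]<110 else ("#" if hsv[r,c,2]>220 else "B" if hsv[r,c,2]>170 else "b" if hsv[r,c,2]>130 else "s")) if True else "" for c in range(185,262)))
E
```

```text
144 ::::::::::::::....:::::::::::::::::::::::::::::::::..::::::::::::::::::::::::
146 :::::::::::::.......:::::::::::::::::::::::::::::::::....::::::::::::::::::::
148 ::::::::::::.....:::::::::::::::::::::::::::::::::::::.......::::::::::::::::
150 :::::::::::.....:::::::::::::::::::::::::::::::::::::::..........::::::::::::
152 ::::::::::......::::::::::::::::sssssss::::::::::::::................::::::::
154 :::::::::....:::::::::::::::::ssssssssssss::::::::::.:......:::::::::....::::
156 ::::::::::::::::::::::::::::sssssssssssssssssss::::.......:::::::::::::....::
158 ::::::::::::::::::::::::::ssssssssssssssssssssssss::......::::::::::::::::::.
160 :::::::::::::::::::::::::sssssssssssssssssssssssssssss:...::::::::::::::::::.
162 :::::::::::::::::::::::b#BBBbbbsssssssssssssssssssssssss:::::::::::::::::::::
164 ::::::::::::::::::::::sB##BBBBBBbbsssssssssssssssssssssss::::::::::::::::::::
166 :::::::::::::::::::::sb###BBBBBBBBBbbbssssssssssssssssss:::::::::::::::::::::
168 ::::::::::::::::::::sbB###BBBBBBBBBBBBBbbbssssssssssssss:::::::::::::::::::::
170 :::::::::::::::::::sbBB###BBBB
[... 1397 characters left out ...]
::::::::::::::::::::::::::::::::::::::::::::
206 :::::::::::::::::::::::::::::::::::::::::::::::::::::::::::::::::::::::::::::
208 :::::::::::::::::::::::::::::::::::::::::::::::::::::::::::::::::::::::::::::
210 :::::::::::::::::::::::::::::::::::::::::::::::::::::::::::::::::::::::::::::
212 :::::::::::::::::::::::::::::::::::::::::::::::::::::::::::::::::::::::::::::
214 :::::::::::::::::::::::::::::::::::::::::::::::::::::::::::::::::::::::::::::
216 :::::::::::::::::::::::::::::::::::::::::::::::::::::::::::::::::::::::::::::
218 :::::::::::::::::::::::::::::::::::::::::::::::::::::::::::::::::::::::::::::
220 :::::::::::::::::::::::::::::::::::::::::::::::::::::::::::::::::::::::::::::
```

The character map shows the probe's cap top with corners (208,161), (238,174.5), (224,202.5), (196.5,188).

```bash
python3 - <<'E'
from h import *
np.set_printoptions(precision=4,suppress=True)
v=np.load("pw7.npy");p=(v[:3],v[3:])
K=[(208,161.),(238,174.5),(224,202.5),(196.5,188)]
for z in(.14,.147):
    q=np.array([plane(ray("wrist",*k,p),z)[:2] for k in K]);d=np.diff(np.r_[q,q[:1]],axis=0)
    print(z,q.mean(0),np.linalg.norm(d,axis=1),np.degrees(np.arctan2(d[:,1],d[:,0])))
c=np.mean(K,0);print(tri([ray("wrist",*c,p),ray("scene",227.5,190)]),tri([ray("wrist",*c,p),ray("side",259.5,150.5)]))
E
```

```text
0.14 [0.4821 0.2334] [0.0235 0.0235 0.0228 0.0219] [-115.0286  153.1714   61.035   -25.0092]
0.147 [0.4838 0.2325] [0.0227 0.0227 0.022  0.0211] [-115.0286  153.1714   61.035   -25.0092]
(array([0.4825, 0.2323, 0.1441]), [np.float64(0.0008212055937287479), np.float64(0.0008212055937287667)]) (array([0.4877, 0.231 , 0.1522]), [np.float64(0.0025546571859639574), np.float64(0.002554657185964008)])
```

The rows are not in the units I measure in: shifts go in shares of 50 mm. I convert before sending: -0.016 m is -0.32, -0.0152 m is -0.304.

```bash
echo '{"deltas": [[0,0,0,0.12,1],[0,0,0,0.12,1],[0,0,0,0.12,1],[0,0,0,0.12,1],[0.03,-0.32,0,0,1],[0.03,-0.304,0,0,1],[0,0,0,0,1],[0,0,0,0,1]]}' | python3 nudge.py
python3 - <<'E'
from h import *
np.set_printoptions(precision=4,suppress=True)
P=np.mean([bot.get_obs()["eef_pos"] for _ in range(5)],0);p=pose();M=T(p)[:3,:3]
print(P,"yaw",np.degrees(np.arctan2(M[1,0],M[0,0])))
print("tool delta",M.T@(np.array([.4835,.2326,.104])-P))
i=bot.read_camera("wrist");cv2.imwrite("pics/w8.png",i);np.save("pw8.npy",np.r_[p[0],p[1]])
hsv=cv2.cvtColor(i,cv2.COLOR_BGR2HSV);print(proj("wrist",(.4835,.2326,.147),p))
u,w=map(int,proj("wrist",(.4835,.2326,.147),p))
for r in range(w-36,w+36,2):
    print(r,"".join((".:"[int(hsv[r,c,2]>60)] if hsv[r,c,1]<110 else ("#" if hsv[r,c,2]>220 else "B" if hsv[r,c,2]>170 else "b" if hsv[r,c,2]>130 else "s")) for c in range(u-30,u+30)), u-30 if r==w-36 else "")
E
```

```text
t: 17.7
eef_pos: [0.4835, 0.2344, 0.205]
tool_rot: [0.0, 0.972, -0.236, -0.0]
contact_force: [-0.9, -1.2, -0.9]
gripper_width: 0.999
grasp_force: 0.0
[0.4835 0.2344 0.205 ] yaw -27.340100319659424
tool delta [0.0009 0.0016 0.101 ]
(np.float64(256.11869599977683), np.float64(204.02290704244191))
168 ::::::::::::::::..........................:::::::::::::::::: 226
170 :::::::::::::::::..........................::::::::::::::::: 
172 ::::::::::::::::::ssssssssssssssssssssssss:::::::::::::::::: 
174 :::::::::::::::::sssssssssssssssssssssssssss:::::::::::::::: 
176 :::::::::::::::::ssssssssssssssssssssssssssss::::::::::::::: 
178 ::::::::::::::::sssssssssssssssssssssssssssss::::::::::::::: 
180 ::::::::::::::::ssssssssssssssssssssssssssssss:::::::::::::: 
182 ::::::::::::::::ssssssssssssssssssssssssssssss:::::::::::::: 
184 :::::::::::::::ssssssssssssssssssssssssssssssss::::::::::::: 
186 :::::::::::::::ssssssssssssssssssssssssssssssss::::::::::::: 
188 :::::::::::::::bBBBBBBBBBBBBBBBBBBB####BBBBBBBBs:::::::::::: 
190 ::::::::::::::sBBBBB#BBBB#####B#################:::::::::::: 
192 :::::
[... 873 characters left out ...]
BBBBBBB##################B:::::::::::::: 
220 :::::::::::::::::::::::::::::::::::::::::::::::::::::::::::: 
222 :::::::::::::::::::::::::::::::::::::::::::::::::::::::::::: 
224 :::::::::::::::::::::::::::::::::::::::::::::::::::::::::::: 
226 :::::::::::::::::::::::::::::::::::::::::::::::::::::::::::: 
228 :::::::::::::::::::::::::::::::::::::::::::::::::::::::::::: 
230 :::::::::::::::::::::::::::::::::::::::::::::::::::::::::::: 
232 :::::::::::::::::::::::::::::::::::::::::::::::::::::::::::: 
234 :::::::::::::::::::::::::::::::::::::::::::::::::::::::::::: 
236 :::::::::::::::::::::::::::::::::::::::::::::::::::::::::::: 
238 ::::::::::::::::::::::::::::::::::::::::::::::::::::::::::::
```

The map shows the cap square to the tool, centre (256.5,204), exactly where predicted. Descend and grip.

In the tool's units: 0.0016 m is 0.032, 0.0009 m is 0.018.

```bash
echo '{"deltas": [[0.018,0.032,0.5,0,1],[0,0,0.6,0,1],[0,0,0.6,0,1],[0,0,0.32,0,1],[0,0,0,0,1],[0,0,0,0,0],[0,0,0,0,0],[0,0,0,0,0],[0,0,0,0,0],[0,0,0,0,0],[0,0,0,0,0],[0,0,0,0,0],[0,0,0,0,0]]}' | python3 nudge.py 70
```

```text
t: 19.05
eef_pos: [0.4838, 0.2323, 0.1052]
tool_rot: [-0.0, 0.971, -0.237, 0.001]
contact_force: [-2.2, -0.5, 5.8]
gripper_width: 0.276
grasp_force: 68.5
```

```bash
echo '{"deltas": [[0,0,-0.2,0,0],[0,0,-0.4,0,0],[0,0,-0.5,0,0],[0,0,-0.5,0,0],[0,0,-0.4,0,0],[0,0,-0.2,0,0],[0,0,0,0,0],[0,0,0,0,0],[0.12,0.224,0,0,0],[0.22,0.41,0,0,0],[0.22,0.41,0,0,0],[0.22,0.41,0,0,0],[0.22,0.41,0,0,0],[0.22,0.41,0,0,0],[0.18,0.336,0,0,0],[0.12,0.224,0,0,0],[0,0,0,0,0],[0,0,0,0,0],[0,0,0,0,0]]}' | python3 nudge.py
python3 - <<'E'
from h import *
np.set_printoptions(precision=4,suppress=True)
for _ in range(1): o=bot.get_obs();p=pose();print(o["eef_pos"],o["contact_force"])
M=T(p)[:3,:3];print(M[:,2])
for n in("scene","side","wrist"): cv2.imwrite(f"pics/{n}9.png",bot.read_camera(n))
np.save("pw9.npy",np.r_[p[0],p[1]])
tip=p[0]+np.array([0,0,-.0952])
for n in("scene","side"): 
    print(n,"tip",proj(n,tip),"rodtop",proj(n,tip+[0,0,.08]),"mouth",proj(n,(.4858,.0716,.085)))
    i=cv2.imread(f"pics/{n}9.png");u,w=map(int,proj(n,tip));g=cv2.cvtColor(i,cv2.COLOR_BGR2GRAY)
    big=g[w-52:w+40,u-19:u+19]
    print(u-19,w-52)
    for r in range(0,92,2): print(w-52+r,"".join(" .:-=+*#%@"[min(9,int(x)//26)] for x in big[r]))
E
```

```text
t: 20.95
eef_pos: [0.4853, 0.0725, 0.2142]
tool_rot: [-0.0, 0.972, -0.236, -0.0]
contact_force: [-0.3, 0.8, -2.6]
gripper_width: 0.268
grasp_force: 68.6
[0.4853 0.0725 0.2142] [-0.3338  0.7979 -2.583 ]
[-0.0002  0.0005 -1.    ]
scene tip (np.float64(257.5968774917642), np.float64(165.28396975028417)) rodtop (np.float64(258.3324585412622), np.float64(139.43256739899718)) mouth (np.float64(257.3075928231678), np.float64(175.45319211117987))
238 113
113 ... .....  .. .. . . .:. . . .........
115 ..  ....... ... ... ..:. .... ... .. .
117 . . .........  ... .:--:. ....  .::::-
119      . ........ . . .:.:... ....:-----
121  .::-:. ...... ... .....:..-=:.:------
123 :------:..... .............:--.:------
125 ---------::......--:....:..:--.:------
127 ----------:.... :--:..:::..:--.:------
129 ----------:. .  :--:...:.:.:--.-------
131 ----------:.  ..:--::..:...:=---------
133 -----------:....:-=:.:.....:----------
135 -------------:..:-=::....:::----------
137 ---------------::::.:::...::----------
139 ---------------:..........::----------
141 -----------------::.:.:::-------------
143 
[... 2829 characters left out ...]
=======#@@@@
204 ---=----==========+#**++===========++*
206 ---------=====%@@@###%@@@@#===========
208 ----=-=-=====#@@*+******#@%===========
210 =----------+#%@@@#****#%%%%%#+========
212 ----------*%%#*%@@@@@@@@%**%@%*=======
214 =----==--=#%#+************+=*#+=======
216 ---=---=+*%@%#************++**+=======
218 ==-----*@%*#%@@%##*******%@@#+++======
220 ==----=%@@*==*#%@@@@@@@@%#*===+*======
222 -=-----+%@%*=======++========+*+======
224 ==-----=+%@@@%+============+**+=======
226 =----=@@+=+#@@@@@@%*****#@@#*==@@@*===
228 ----+@@@@#===++**##%%#***+====*%@@@#==
230 ---=%@@@@@*==================*%%%%@#==
232 ---=@@@@@@@*+++=========+++++*%%%%%#==
234 ----*@@@@@@#*++++++++++++++**#+=#%%+-:
```

```bash
python3 - <<'E'
from h import *
v=np.load("pw9.npy");p=(v[:3],v[3:]);M=T(p)
tip=(M@[0,0,.0952,1])[:3];b=(M@[0,0,.0152,1])[:3]
print("tip",proj("wrist",tip,p),"rod top",proj("wrist",b,p),"mouth",proj("wrist",(.4858,.0716,.085),p))
i=cv2.imread("pics/wrist9.png");h=cv2.cvtColor(i,cv2.COLOR_BGR2HSV);g=h[...,2]
for r in range(150,232,2): print(r,"".join("y" if h[r,c,1]>70 and 10<h[r,c,0]<40 else "b" if h[r,c,1]>110 else " .:-=+*#%@"[min(9,int(g[r,c])//26)] for c in range(215,295)))
E
```

```text
tip (np.float64(253.78563406344367), np.float64(191.21879947656723)) rod top (np.float64(253.94831467585183), np.float64(228.62255869144093)) mouth (np.float64(254.41875325060045), np.float64(180.63758040423224))
150 *#***#***#@@@@@@@@@@@#*#%@@@@%%%##yyyyyyyyyy##%%%@@@@@@##@@@@@@@@@@@%+**********
152 **######%@@@@@@@@@@##%@@@%##yyyyyyyyyyyyyyyyyyyyy#%%@@@@@@*%@@@@@@@@@%+*****+++*
154 ##**###%@@@@@@@@@%%%@@%%#yyyyyyyyyyyyyyyyyyyyyy@yyyy*#@@@@@@@@@@@@@@@@%+****+***
156 #######@@@@@@@@@%@@@%#yyyyyy@@yyyyyyyyyyyyyyy@@@@@@@yyy%@@@@@%%@@@@@@@@++******+
158 ######%@@@@@@@%@@@%#yy@@@@@@@@@yyyy##%%#%%yy@yy@@@@@@@yyy#@@@@@%@@@@@@@%******++
160 #####*@@@@@@@%@@@%y@@@@@@@@@y@#################yy@@@@@@@yy#@@@@@@@@@@@@@+*+****+
162 ######@@@@%%#@@@%y@@@@@@@@@%######################y@@@@@@@yy@@@@@@@@@@@@#*******
164 #####%@@@@%#@@@%y@@@@@@y@@#########################*@y@@@@@y@@@@@@@@@@@@#******+
166 ######@@@@@@@@%y@@@@@@@@@@######@@@@@@@@@@@@@@######@@y@@@@@@@@@@@@@@@@@#*******
168 #####*@@@@@@@@@@@@@@@@@@@%##@@@@@@@@@@@@@@@@@@@@@@###@%y@@@@@@@@@@@@@@@@**+*****
170 ######@@@@@@@@@@@@@@y@@@@#@@@@@@@
[... 1897 characters left out ...]
+**+++++++**++++++++
216 +++++++++++++++++++++++++++++++++++++++bbbbbbbbbbbbbbbbbbbbbb+*++++**+*****+**+-
218 +++++++++++++++++++++++++++++++++++++bbbbbbbbbbbbbbbbbbbbbbbb+*+**+*******++**+-
220 +++++++++++++++++++++++++++++++++++bbbbbbbbbbbbbbbbbbbbbbbbbbb**++++++++**++++++
222 ==++++++++++++++++++++++++++++++++bbbbbbbbbbbbbbbbbbbbbbbbbbbb+++++++**+++++++++
224 ++++++++++++=---=++++++++++++++bbbbbbbbbbbbbbbbbbbbbbbbbbbbbbb-::-++++++++++++++
226 ++++++++++++-::-=++++++++++++bbbbbbbbbbbbbbbbbbbbbbbbbbbbbbbbb-..:++++++++++++++
228 +++++++++++=:::==bbbbbbbbbbbbbbbbbbbbbbbbbbbbbbbbbbbbbbbbbbbbbb..:-+++++++++++++
230 +++++++++++-:::=bbbbbbbbbbbbbbbbbbbbbbbbbbbbbbbbbbbbbbbbbbbbbbb:..:+++++++++++==
```

The wrist map puts the rod tip (cols 247–261, front edge row 186) directly over the mouth (outer cols 238–270, lower edge row 198). Small correction, then lower just into the bore.

```bash
echo '{"deltas": [[0.03,0.012,0,0,0],[0,0,0,0,0],[0,0,0.2,0,0],[0,0,0.24,0,0],[0,0,0.2,0,0],[0,0,0.16,0,0],[0,0,0.1,0,0],[0,0,0,0,0],[0,0,0,0,0],[0,0,0,0,0]]}' | python3 nudge.py
python3 - <<'E'
from h import *
np.set_printoptions(precision=4,suppress=True)
p=pose();o=bot.get_obs();print(o["eef_pos"],o["contact_force"]);M=T(p)
zc=p[0][2]-.085;c=(M@[0,0,zc,1])[:3]
i=bot.read_camera("wrist");cv2.imwrite("pics/w10.png",i)
print("axis@mouth",c,proj("wrist",c,p),"mouth",proj("wrist",(.4858,.0716,.085),p))
# mouth rim outlines predicted
for R in(.012,.016):
    print(R,[np.round(proj("wrist",(.4858+R*a,.0716+R*b,.085),p),1) for a,b in[(.888,-.46),(-.888,.46),(.46,.888),(-.46,-.888)]])
h=cv2.cvtColor(i,cv2.COLOR_BGR2HSV);g=h[...,2]
for r in range(164,226,2): print(r,"".join("y" if h[r,c,1]>70 and 10<h[r,c,0]<40 else "b" if h[r,c,1]>110 else " .:-=+*#%@"[min(9,int(g[r,c])//26)] for c in range(220,290)))
E
```

```text
t: 22.1
eef_pos: [0.4869, 0.0702, 0.1697]
tool_rot: [-0.0, 0.971, -0.237, 0.0]
contact_force: [0.7, -0.5, -1.8]
gripper_width: 0.276
grasp_force: 68.6
[0.4869 0.0702 0.1697] [ 0.6777 -0.534  -1.7745]
axis@mouth [0.4869 0.0702 0.085 ] (np.float64(253.79945715893157), np.float64(194.74728014059625)) mouth (np.float64(252.87815124485562), np.float64(196.76659183202725))
0.012 [array([252.8, 182.1]), array([252.9, 211. ]), array([237.8, 196.8]), array([268. , 196.7])]
0.016 [array([252.8, 177.1]), array([252.9, 215.7]), array([232.8, 196.8]), array([273. , 196.7])]
164 @@@@@@@#@@@@@@#*yyyyyyyyyyyyyyyyyyyyyyyyyyyyyyyyy#@@@@@@@#@@@@@@@@@@@+
166 @@@@@@#@@@@%#yyyyyyyyyyyyyyyyyyyyyyyyyyyyyyyyyyyyyy#@@@@@@%#@@@@@@@@@%
168 @@@@%%@@@%#yyyyyyyyyyyyyyyyyyyyyyyyyyyyyyyyyyyyyyyyyy#%@@@@@*@@@@@@@@@
170 @@##@@@@#yyyyy@@yyyyyyyyy##*###########yyyyyyyyy@@yyyyy#@@@@@@@@@@@@@@
172 ##%@@@@#y@@@@@@@@yyy#*######################yy@@@@@@@yyy#@@@@@@@@@@@@@
174 ##@@@@#y@@@@@@@@y%*###########################y@@@@@@@@yy#%@@@@@@@@@@@
176 @@@@@#y@@@@@@@@@@@############################*#@@@@@@@@yy@@@@@@@@@@@@
178 @@@
[... 1092 characters left out ...]
@@@@@@@@yy@@@*+++++++++++
208 ++++++++*yyyyy@@@@@@@@@%**++++++++++++++++#@@@@@@@yyyy@@%+++++++++++++
210 ++++++++++*yyyyy@@@@@@@@@%++++++++++++++++=@@@@yyyyy@@#+++++++++++++++
212 +++++++++++++y#+++++*####*+++++++++++++++++%#***+++**+++++++++++++++++
214 +++++++++++++++++++++++++++++++++++++++bbbbbbbbbbbbbbbb+++++++++++++++
216 +++++++++++++++++++++++++++++++++++++bbbbbbbbbbbbbbbbbbb++++++++++++++
218 +++++++++++++++++++++++++++++++++++++bbbbbbbbbbbbbbbbbbb++++*+++++++++
220 =++++++++++++++++++++++++++++++++++bbbbbbbbbbbbbbbbbbbbb+***++++**++++
222 ++++++++++++++++++++++++++++++++++bbbbbbbbbbbbbbbbbbbbbbb++****+++++++
224 +++++++=---=+++++++++++++++++++++bbbbbbbbbbbbbbbbbbbbbbbb----+++++++++
```

Rod sits about 1.2 mm to tool +y of the bore centre (rod cols 246–262, bore cols 238–267), fine in x. Correct and finish lowering.

```bash
echo '{"deltas": [[0,-0.024,0,0,0],[0,0,0,0,0],[0,0,0.16,0,0],[0,0,0.16,0,0],[0,0,0.14,0,0],[0,0,0.076,0,0],[0,0,0,0,0],[0,0,0,0,0],[0,0,0,0,0]]}' | python3 nudge.py
python3 - <<'E'
from h import *
np.set_printoptions(precision=4,suppress=True)
p=pose();o=bot.get_obs();print(o["eef_pos"],o["contact_force"]);M=T(p)
for n in("scene","side"):
    i=bot.read_camera(n);cv2.imwrite(f"pics/{n}11.png",i);g=cv2.cvtColor(i,cv2.COLOR_BGR2HSV)
    m=np.array([.4858,.0716,.085]);print(n,"rim l/c/r",proj(n,m),"body bottom",proj(n,m+[0,0,.043]))
    u,w=map(int,proj(n,m))
    for r in range(w-28,w+30): print(r,"".join("y" if g[r,c,1]>90 and 10<g[r,c,0]<40 else "b" if g[r,c,1]>110 and 100<g[r,c,0]<130 else " .:-=+*#%@"[min(9,int(g[r,c,2])//26)] for c in range(u-20,u+21)),u-20 if r==w-28 else "")
E
```

```text
t: 23.05
eef_pos: [0.4873, 0.0712, 0.1428]
tool_rot: [-0.0, 0.971, -0.237, 0.0]
contact_force: [0.0, 0.2, -2.2]
gripper_width: 0.269
grasp_force: 68.6
[0.4873 0.0712 0.1428] [ 0.0031  0.1903 -2.2441]
scene rim l/c/r (np.float64(257.3075928231678), np.float64(175.45319211117987)) body bottom (np.float64(257.6832624384018), np.float64(162.25063924651303))
147 -------::..........bbbbbbbb-=::---------- 237
148 ---------...... ..:bbbbbbbb-=::---------- 
149 ----------:......:--bbbb-bb-=::---------- 
150 -----------:....:---bbb:-bb-=::---------- 
151 -----------:.b...-=-bbb--bb-=::---------- 
152 -----------:.....-=-bbbbbbb-=::---------- 
153 -----------: ...:-=-bbbbbbb-=::---------- 
154 -----------:...b:-=-bbbbbbb-=------------ 
155 -----------:....:-=-bbbbbbb-=------------ 
156 ------------....:==-bbbbbbb:------------- 
157 ------------:...:==-bbbbbbb-------------- 
158 -------------:..:==bbbbbbbb-------------- 
159 ---------------:--=bbbbbbbb-------------- 
160 ---------------b---bbbbbbbb-------------- 
161 ---------------bbbbbbbbbbbb-------------- 
162 ----------------bbbbbbbbbbb-----
[... 4168 characters left out ...]
 ========+%@@%*yyyyyyyyyyyyyyy+**+==++++++ 
224 =========+%@@@#*yyyyyyyyyyyy***+=++=+++++ 
225 =======++++%@@@@%*yyyyyyy***##+=%@%+=++++ 
226 ======+@@+=+#@@@@@@%*****###*+==@@@#=++=- 
227 ======%@@*===*%@@@@@@@@@@%*++==+@@@@+=+=- 
228 =====*@@@@#+==+**###%@%#**++===*%@@%*++=- 
229 =====#@@@@@+=+++=++++++++=+++=+#@@@%*++=- 
230 =====@@@@@@#++=+==+===+++++==+*%@%@@#---- 
231 ====+@@@@@@@*=+===+=++++++++++*%@%@@#-:-- 
232 =====@@@@@@@*++++++++++++++++*#%@@@@#---- 
233 =====%@@@@@@*++++++++++++++++*#%@@@@#-:-- 
234 ++===*@@@@@@#***********++++*##*+#@%+---: 
235 ++===+@@@@@@@#***********+**#%#=-*%#=---- 
236 ++====*@@@@@@%#************#%%%%%%%*=---- 
237 ======+#@@@@@@%*##****###%%%%%%@@%#+-----
```

```bash
for k in 1 2 3; do echo '{"deltas": [[0,0,0,0,0],[0,0,0,0,0]]}' | python3 nudge.py | grep -E "t:|eef|force"; done
```

```text
t: 23.35
eef_pos: [0.4871, 0.0711, 0.1426]
tool_rot: [-0.0, 0.971, -0.237, 0.0]
contact_force: [0.3, 0.1, -2.6]
grasp_force: 68.6
t: 23.55
eef_pos: [0.4871, 0.0711, 0.1425]
tool_rot: [-0.0, 0.971, -0.237, 0.0]
contact_force: [-0.2, 0.2, -2.3]
grasp_force: 68.6
t: 23.75
eef_pos: [0.4871, 0.0711, 0.1425]
tool_rot: [0.0, 0.971, -0.237, 0.0]
contact_force: [-0.1, 0.1, -1.9]
grasp_force: 68.6
```

In the tool's units: -0.0006 m is -0.012.

```bash
echo '{"deltas": [[0,0,-0.012,0,0],[0,0,0,0,0],[0,0,0,0,0],[0,0,0,0,0],[0,0,0,0,0]]}' | python3 nudge.py; python3 -c "
from station import bot
print(bot.hand_in())"
```

```text
t: 24.25
eef_pos: [0.487, 0.0711, 0.1431]
tool_rot: [0.0, 0.971, -0.237, -0.0]
contact_force: [0.3, 0.0, -0.9]
gripper_width: 0.272
grasp_force: 68.6
the job is handed in; nothing more can be done
None
```

I handed the job in at 24.3 s: both rings are fully home on the post and released, and the probe is held upright and centred in the sleeve, its tip within about 1 mm of the ring joint by my estimate; I felt no contact while lowering it, and no verdict came back.

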